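# Load a swing-bucket centrifuge rotor in balance

## Task

Load the centrifuge rotor on its stand in balance: put the two orange-capped and the two blue-capped small bottles into its four swing buckets, one standing fully down in each, so that the two orange ones face each other across the hub and the two blue ones do too. Keep the bottles upright, and leave the green-capped one, which has no partner to balance it, standing where it is.

Things in the scene. Friction and masses are not known exactly. Their poses are not given: they have to be found in the camera images.
- orange_1: One of the two alike orange-capped sample bottles: closed translucent 100 ml plastic bottle, 56 mm diameter, 110 mm tall, with a ribbed orange screw cap 47 mm in diameter over its top 27 mm (83 to 110 mm above its foot); about 190 g. Origin: centre of its underside, z up its axis. Grasp the cap from above.
- orange_2: One of the two alike orange-capped sample bottles: closed translucent 100 ml plastic bottle, 56 mm diameter, 110 mm tall, with a ribbed orange screw cap 47 mm in diameter over its top 27 mm (83 to 110 mm above its foot); about 190 g. Origin: centre of its underside, z up its axis. Grasp the cap from above.
- blue_1: One of the two alike blue-capped sample bottles: closed translucent 100 ml plastic bottle, 56 mm diameter, 110 mm tall, with a ribbed blue screw cap 47 mm in diameter over its top 27 mm (83 to 110 mm above its foot); about 150 g. Origin: centre of its underside, z up its axis. Grasp the cap from above.
- blue_2: One of the two alike blue-capped sample bottles: closed translucent 100 ml plastic bottle, 56 mm diameter, 110 mm tall, with a ribbed blue screw cap 47 mm in diameter over its top 27 mm (83 to 110 mm above its foot); about 150 g. Origin: centre of its underside, z up its axis. Grasp the cap from above.
- green_1: The only green-capped sample bottle, which has no partner and stays where it stands: closed translucent 100 ml plastic bottle, 56 mm diameter, 110 mm tall, with a ribbed green screw cap 47 mm in diameter over its top 27 mm (83 to 110 mm above its foot); about 190 g. Origin: centre of its underside, z up its axis. Grasp the cap from above.
- bucket_0: One of four alike round dark buckets, open at the top; faces bucket_2 across the hub. Origin: on its axis at its trunnion pins, 85 mm above the bench; x points out from the hub, z up. Inner floor 56 mm below the origin, rim 12 mm above it. Inner diameter 72 mm, 82 mm at the flared rim; 88 mm outside. Swings up to 0.35 rad on its pins (about y) with slight friction.
- bucket_1: One of four alike round dark buckets, open at the top; faces bucket_3 across the hub. Origin: on its axis at its trunnion pins, 85 mm above the bench; x points out from the hub, z up. Inner floor 56 mm below the origin, rim 12 mm above it. Inner diameter 72 mm, 82 mm at the flared rim; 88 mm outside. Swings up to 0.35 rad on its pins (about y) with slight friction.
- bucket_2: One of four alike round dark buckets, open at the top; faces bucket_0 across the hub. Origin: on its axis at its trunnion pins, 85 mm above the bench; x points out from the hub, z up. Inner floor 56 mm below the origin, rim 12 mm above it. Inner diameter 72 mm, 82 mm at the flared rim; 88 mm outside. Swings up to 0.35 rad on its pins (about y) with slight friction.
- bucket_3: One of four alike round dark buckets, open at the top; faces bucket_1 across the hub. Origin: on its axis at its trunnion pins, 85 mm above the bench; x points out from the hub, z up. Inner floor 56 mm below the origin, rim 12 mm above it. Inner diameter 72 mm, 82 mm at the flared rim; 88 mm outside. Swings up to 0.35 rad on its pins (about y) with slight friction.
- rotor: Aluminium four-armed rotor that carries the buckets, on a low round stand fixed to the bench. Origin: on its axis, 85 mm above the bench; the hub's nut reaches 114 mm above the bench. Buckets that face each other are 190 mm apart (centres), neighbours 134 mm. It turns stiffly on its stand (about 0.25 N m), so read the buckets again before each set-down.
There are look-alikes about, which are no part of the job. What is shaped like the orange_2 but purple or yellow is not meant.

How it is judged:
By the outcome, as a careful person would: the job done as asked, in the order asked, and still so for the second after the job is handed in, with the robot touching nothing.
It also fails if it takes over 112 s, if anything falls off the work surface, if the arm or the gripper's body presses on something with over 40 N, if the wrist force passes 120 N, or if a joint passes its speed limit or range.

## Robot

A 6-joint arm with a two-finger parallel gripper is mounted at the origin on a cart in front of the work surface, level with it; the furniture and walls round the work are solid. World frame = base frame: x ahead of the robot, y to its left, z up, the work surface at z = 0. Lengths are in mm, angles in rad, forces in N, time in s.
With the tool pointing down it reaches from about 400 to 925 mm from the base axis. Payload 12.5 kg.
Tool frame: the origin (TCP) lies between the finger pads; the fingertips stand 19 mm ahead of it and the grasp point (between the pads) is the TCP (env.nose_length is the distance from the TCP to the fingertips, in mm); z points along the fingers, y is the line along which they close (so a half turn about z gives the same grasp; the last joint's range is limited). The gripper opens to 95 mm and grips with 3 to 60 N. Pads are 20 mm wide; open, the fingers measure 119 mm over their backs; the gripper's body (75 mm by 180 mm) begins 59 mm behind the grasp point.
Start: joints at [1.125, 0.491, 1.559, -0, 1.092, -0.106], TCP at [208.295, 589.286, 233.661] pointing down, gripper open.
Joint ranges: [-3.1, 3.1], [-0.84, 2.19], [0.05, 2.79], [-1.13, 4.28], [0.06, 2.93], [-2.69, 2.69]. Speed limits (rad/s): [2.22, 2.22, 2.79, 3.14, 3.14, 3.14].

## Interface

Orientations are given as [roll, pitch, yaw] about the fixed x, y, z axes, in that order (R = Rz(yaw) Ry(pitch) Rx(roll)).
In Python, from cell import env gives the robot as it stands. The module is installed in compiled form; this text tells all that it offers.
- The arm moves only by the tool drive_tool, never from a script. Its argument "rows" is a list that holds one entry, the list of rows, each a list of 7 numbers: the shift along the tool's x, y, z scaled (see below), then the turn, a rotation vector about the tool's x, y, z scaled (see below), then the opening, from 0 (shut) to 1 (fully open). In form: [[[tx, ty, tz, ax, ay, az, jaw], ...]]. A call has 1 to 5 rows; each row shifts and turns the commanded pose from where the row before left it, along the tool's axes as they then stand; what a row does not reach is not made up. The controller multiplies each number of a shift by 250 mm and each number of a turn by 180 degrees. A row lasts 1/8 s, in which the tool goes at most 62.5 mm and 10.7 degrees, less where a joint would pass 70% of its speed; a pose out of reach is approached as far as the arm can. A call with a number of a shift or a turn outside -1 to 1 is refused whole. A call with a gripper value outside its range is refused whole. The fingers move at their own pace and stop on an object; the grip force is fixed at half the most. Time passes only in rows, so rows that do not move let the fingers close. It gives the time, the measured TCP pose, the force, the opening and the grip force at its end, in the units of the state.
- env.state(): the state, without advancing time (a new reading comes with each control period).
- env.read_camera(name): name is "scene" or "top"; returns a dict with "color" (480x640x3 uint8, blue, green, red), "camera_matrix" (3x3 intrinsics, pixels), "pose" (4x4, takes a point from camera to world coordinates). Camera axes: x right, y up, looking along -z (the intrinsics and any distortion apply to the point x, -y, -z); pixel columns grow to the right and rows downward; lengths in mm; the calibration is good to about 2 mm. A picture is of the moment at which its call begins. There is no depth.
- env.job_done(): hands the job in; it is judged then, once.
Trained networks look in a picture, given as the dict that the camera call returned (one of the last four; its "shot" number tells which), for a name from the list of things; names that differ only in an ending like _2 or _b are one class to them, and where a whole thing is asked for, a point or a joint stands for the part that bears it (a point fixed in the world has none). Each returns a list of dicts, best first, with "score" (0 to 1); they miss things now and then, are a little off and sometimes report something else, mostly with a low value. They report only what shows in the picture. A call takes as long as a camera call. They do not tell look-alikes from the thing itself.
- env.search_frame(name, picture): "at" ([x, y, z] in mm, in the coordinates of the camera as it stood for that picture, good to about 4 mm: the middle of the surface that is visible of it).
- env.place_of(name, picture): "at" ([x, y, z] in mm, in the coordinates of the camera as it stood for that picture, good to about 4 mm: a listed point, or the origin of a listed thing).
The state is a dict: "t": time; "joints": joint angles; "qvel": joint speeds; "tau": joint torques, N m; "eef_pos": TCP position; "tcp_rot": TCP orientation; "ft_force": force on the tool from outside, world axes, zero at the start; "moment": the same for the moment, N m; "opening": opening from 0.0 (shut) to 1.0 (fully open); "grip_force": force on a finger pad.
Only numpy, scipy, OpenCV 4.12 (cv2) and the standard library are available. Lean on these libraries where they do the work, as an engineer would, in place of code of your own. Each camera call takes 0.05 s, during which the arm holds its last target. There are 200 camera calls.

## Working session

There is one attempt and no reset: what is moved stays moved. The work goes in short steps, Python scripts to look and compute and a tool call to move; the robot and the scene stay as the last step left them, time stands still between calls to the robot, and variables do not carry over. Pictures are saved under pics/ and viewed, at most 14 in all, crops included, and the job is handed in when it is done.

Besides the shell and the picture viewer there is one more tool, called after "Request:" in YAML: its name, and indented under it one key for each argument. drive_tool: Moves the arm, as the interface text tells. Its arguments: {"type":"object","properties":{"rows":{"type":"array","items":{"type":"array","items":{"type":"array","items":{"type":"number","minimum":-1,"maximum":1}}}}},"required":["rows"]}

```bash
mkdir -p pics; cat > h.py <<'E'
from cell import env
import numpy as np, cv2
def W(p,at): return (p["pose"]@np.r_[at,1])[:3]
def look(cam,names,fn=None):
    p=env.read_camera(cam)
    if fn: cv2.imwrite("pics/"+fn,p["color"])
    for n in names:
        for f in (env.place_of,):
            for d in f(n,p): 
                w=W(p,d["at"]); print(cam,n,round(d["score"],2),w.round(0),pix(p,w).round(0))
    return p
def pix(p,w):
    c=np.linalg.inv(p["pose"])@np.r_[w,1]; v=np.array([c[0],-c[1],-c[2]]); u=p["camera_matrix"]@v
    return u[:2]/u[2]
def ray(p,uv,z):
    d=np.linalg.inv(p["camera_matrix"])@np.r_[uv,1]; d=p["pose"][:3,:3]@np.array([d[0],-d[1],-d[2]]); o=p["pose"][:3,3]
    return o+d*(z-o[2])/d[2]
E
python3 - <<'E'
from h import *
print(env.state())
for c in("top","scene"):
    p=look(c,["orange_1","blue_1","green_1","bucket_0","rotor"],c+"0.png"); print(p["pose"].round(2),p["camera_matrix"])
E
```

```text
{'t': 0.0, 'joints': array([ 1.12539276e+00,  4.91529153e-01,  1.55948832e+00, -3.22061315e-05,
        1.09168095e+00, -1.05614905e-01]), 'qvel': array([-9.09951491e-04, -1.83909560e-05, -8.34387408e-06,  2.27699602e-05,
       -5.33416721e-04,  2.80960930e-04]), 'tau': array([-1.62000808e-03, -6.12628913e+01, -2.58179319e+01,  6.92262151e-02,
        4.82266804e-02, -1.07755075e-04]), 'eef_pos': array([208.19573473, 589.05120763, 233.06724004]), 'tcp_rot': array([-3.14049003e+00, -8.81647620e-05,  2.80181881e+00]), 'ft_force': array([-0.26395923,  1.06867549,  0.5090385 ]), 'moment': array([-0.00889888, -0.03921258,  0.04474154]), 'grip_force': 0.0, 'opening': 0.9972513029239426}
top orange_1 0.94 [690.  -5.   1.] [318. 184.]
top orange_1 0.81 [620. 207.  -1.] [228. 214.]
top orange_1 0.68 [678.  85.  -0.] [280. 189.]
top orange_1 0.58 [488. 173.  -2.] [242. 270.]
top blue_1 0.76 [469.  45.  -1.] [297. 279.]
top blue_1 0.61 [548. 338.   1.] [172. 245.]
top green_1 0.95 [575.  70.   0.] [286. 233.]
top bucket_0 0.94 [ 437. -108.   83.] [365. 294.]
top bucket_0 0.8 [ 528. -279.   85.
[... 782 characters left out ...]
1.] [291. 256.]
scene green_1 0.87 [580.  71.   4.] [322. 225.]
scene bucket_0 0.91 [ 433. -112.   85.] [319. 288.]
scene bucket_0 0.89 [ 520. -277.   87.] [415. 323.]
scene bucket_0 0.8 [ 561. -145.   91.] [381. 264.]
scene bucket_0 0.73 [ 396. -238.   88.] [347. 347.]
scene rotor 0.95 [ 480. -191.   89.] [366. 302.]
scene rotor 0.64 [ 563. -144.   88.] [382. 264.]
[[ 7.9000e-01  4.7000e-01 -3.9000e-01  1.4122e+02]
 [-6.2000e-01  5.9000e-01 -5.2000e-01 -5.1178e+02]
 [-1.0000e-02  6.5000e-01  7.6000e-01  8.0602e+02]
 [ 0.0000e+00  0.0000e+00  0.0000e+00  1.0000e+00]] [[462.56809976   0.         323.77075024]
 [  0.         462.56809976 238.61102174]
 [  0.           0.           1.        ]]
```

```bash
python3 - <<'E'
import cv2
a=cv2.imread("pics/top0.png")[140:360,130:490]; cv2.imwrite("pics/topc.png",cv2.resize(a,(792,484),interpolation=cv2.INTER_CUBIC))
E
```

```text
(no output)
```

View pics/topc.png

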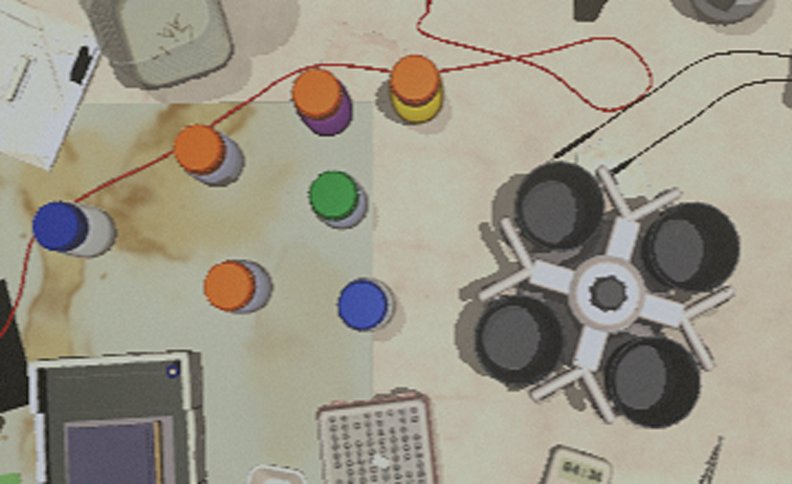

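View pics/scene0.png

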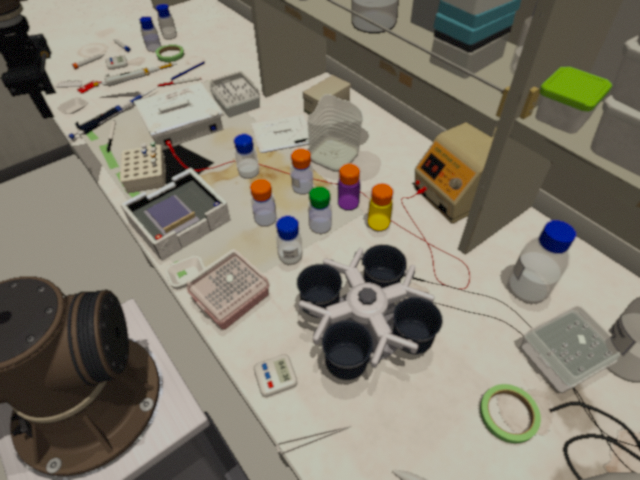

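Two clear orange-capped bottles stand at top-image px (228,214) and (242,270). The purple (280,189) and yellow (318,184) bodies are look-alikes. Blue candidates are at (172,245) and (297,279). I'll refine the positions from the cap blobs in both cameras and confirm in a crop.

```bash
cat >> h.py <<'E'
from scipy.optimize import least_squares
t=np.linspace(0,2*np.pi,24,endpoint=False)
def cen(p,x,y,z0,h=27,r=23.5):
    P=[pix(p,[x+r*np.cos(a),y+r*np.sin(a),z]) for z in(z0+83,z0+83+h) for a in t]
    m=cv2.moments(cv2.convexHull(np.float32(P))); return np.array([m["m10"],m["m01"]])/m["m00"]
RNG={"o":(5,20),"b":(105,125),"g":(50,80)}
def blob(p,col,near,rad=22):
    hsv=cv2.cvtColor(p["color"],cv2.COLOR_BGR2HSV); lo,hi=RNG[col]
    m=cv2.inRange(hsv,(lo,150,60),(hi,255,255)); k=np.zeros_like(m); cv2.circle(k,tuple(int(v) for v in near),rad,255,-1)
    n,l,s,c=cv2.connectedComponentsWithStats(m&k); i=1+np.argmax(s[1:,4]); return c[i],s[i,4]
def cap(ps,col,x,y,z0=0):
    B=[blob(p,col,cen(p,x,y,z0)) for p in ps]
    f=lambda v:np.concatenate([cen(p,*v,z0)-b[0] for p,b in zip(ps,B)])
    s=least_squares(f,[x,y]); return s.x.round(1),s.fun.round(1),[b[1] for b in B]
E
python3 - <<'E'
from h import *
p1=env.read_camera("top");p2=env.read_camera("scene")
for c,x,y in(("o",488,172),("o",622,205),("b",548,336),("b",470,44),("g",577,70)): print(c,cap([p1,p2],c,x,y),cap([p1],c,x,y)[0],cap([p2],c,x,y)[0])
a=p2["color"][120:270,210:420]; cv2.imwrite("pics/crop1.png",cv2.resize(a,None,fx=3.6,fy=3.6,interpolation=cv2.INTER_CUBIC))
# buckets: fit centre + angle from network points
pts=[]
for p in(p1,p2):
    pts+=[W(p,d["at"])[:2] for d in env.place_of("bucket_0",p)]
pts=np.array(pts);print(pts.round(0))
def f(v):
    q=np.array([[v[0]+95*np.cos(v[2]+k*np.pi/2),v[1]+95*np.sin(v[2]+k*np.pi/2)] for k in range(4)])
    return np.min(np.linalg.norm(pts[:,None]-q[None],axis=2),axis=1)
s=least_squares(f,[481,-191,0.45],loss="soft_l1",f_scale=4);print(s.x,s.fun.round(1))
v=s.x
print([[round(v[0]+95*np.cos(v[2]+k*np.pi/2)),round(v[1]+95*np.sin(v[2]+k*np.pi/2))] for k in range(4)])
print(env.state()["t"])
E
```

```text
o (array([489.1, 172.1]), array([-0.4, -0.2,  0.1,  0.7]), [np.int32(399), np.int32(385)]) [488.6 171.3] [490.1 174.1]
o (array([622.1, 203.3]), array([-0.1, -0.1, -0. ,  0.2]), [np.int32(402), np.int32(312)]) [621.8 203.1] [622.8 204.5]
b (array([546.9, 341.5]), array([ 0.5, -0. , -0.5, -1. ]), [np.int32(310), np.int32(261)]) [546.9 342.7] [545.8 337.5]
b (array([470.,  44.]), array([ 1.5,  0.3, -0.4, -0.5]), [np.int32(166), np.int32(392)]) [470.  44.] [470.  44.]Traceback (most recent call last):
  File "<stdin>", line 3, in <module>
  File "h.py", line 29, in cap
    B=[blob(p,col,cen(p,x,y,z0)) for p in ps]
       ~~~~^^^^^^^^^^^^^^^^^^^^^
  File "h.py", line 27, in blob
    n,l,s,c=cv2.connectedComponentsWithStats(m&k); i=1+np.argmax(s[1:,4]); return c[i],s[i,4]
                                                       ~~~~~~~~~^^^^^^^^^
    return _wrapfunc(a, 'argmax', axis=axis, out=out, **kwds)
    return bound(*args, **kwds)
ValueError: attempt to get argmax of an empty sequence
```

```bash
sed -i 's/least_squares(f,\[x,y\])/least_squares(f,[x,y],diff_step=3e-3)/; s/(lo,150,60),(hi/(lo,110,50),(hi/; s/(50,80)/(45,90)/; s/(105,125)/(100,130)/' h.py
cat >> h.py <<'E'
def buckets(ps):
    pts=np.array([W(p,d["at"])[:2] for p in ps for d in env.place_of("bucket_0",p)])
    def f(v):
        q=np.array([[v[0]+95*np.cos(v[2]+k*np.pi/2),v[1]+95*np.sin(v[2]+k*np.pi/2)] for k in range(4)])
        return np.min(np.linalg.norm(pts[:,None]-q[None],axis=2),axis=1)
    s=least_squares(f,[481,-191,0.45],loss="soft_l1",f_scale=4);v=s.x
    print(v.round(2),s.fun.round(1),[[round(v[0]+95*np.cos(v[2]+k*np.pi/2)),round(v[1]+95*np.sin(v[2]+k*np.pi/2))] for k in range(4)])
from scipy.spatial.transform import Rotation as Ro
def go(*pts):
    "units from commanded-to-be pose: print tool shift/250 from each point to next, starting at measured"
    s=env.state(); R=Ro.from_euler("xyz",s["tcp_rot"]).as_matrix(); c=np.array(s["eef_pos"])
    print("at",c.round(1),np.round(s["tcp_rot"],3),"t",s["t"],"open",round(s["opening"],2),round(s["grip_force"],1),np.round(s["ft_force"],1))
    for q in pts: print(q,(R.T@(np.array(q)-c)/250).round(3)); c=np.array(q)
E
python3 - <<'E'
from h import *
p1=env.read_camera("top");p2=env.read_camera("scene")
for c,x,y in(("o",488,172),("o",622,205),("b",548,336),("b",470,44),("g",577,70)): print(c,cap([p1,p2],c,x,y),cap([p1],c,x,y)[0],cap([p2],c,x,y)[0])
a=p2["color"][120:270,210:420]; cv2.imwrite("pics/crop1.png",cv2.resize(a,None,fx=3.6,fy=3.6,interpolation=cv2.INTER_CUBIC))
buckets([p1,p2]);buckets([p1]);buckets([p2])
go([547,341,240],[547,341,98])
E
```

```text
o (array([492.3, 174.3]), array([-1.4, -1.7, -0.4,  3.3]), [np.int32(415), np.int32(544)]) [488.7 171.2] [498.9 182.6]
o (array([622.1, 203.7]), array([-0.1, -0.2, -0.1,  0.4]), [np.int32(433), np.int32(338)]) [621.6 203.4] [623.1 204.8]
b (array([546.4, 340.2]), array([ 0.5, -0. , -0.4, -0.7]), [np.int32(365), np.int32(287)]) [546.3 341.2] [545.7 337.1]
b (array([470.3,  42.7]), array([ 0. ,  0.1,  0.1, -0.1]), [np.int32(371), np.int32(417)]) [470.5  42.8] [470.   42.5]
g (array([576.5,  71.9]), array([-0.1,  0.2,  0.2, -0.1]), [np.int32(349), np.int32(371)]) [577.   71.8] [575.9  72. ]
[ 481.07 -191.37    0.49] [1.2 5.1 1.5 3.8 2.6 0.3 1.6 2.2] [[565, -147], [437, -107], [397, -236], [525, -275]]
[ 481.04 -191.14    0.49] [1.4 5.3 1.3 3.9] [[565, -147], [437, -107], [397, -235], [525, -275]]
[ 4.8129e+02 -1.9295e+02  4.8000e-01] [1.2 1.4 0.1 0.8] [[565, -149], [437, -109], [397, -237], [526, -277]]
at [208.3 589.3 233.7] [ 3.141 -0.     2.802] t 1.0 open 1.0 0.0 [0.2 0.6 0.2]
[547, 341, 240] [-1.608 -0.485 -0.025]
[547, 341, 98] [-0.    -0.     0.568]
```

View pics/crop1.png

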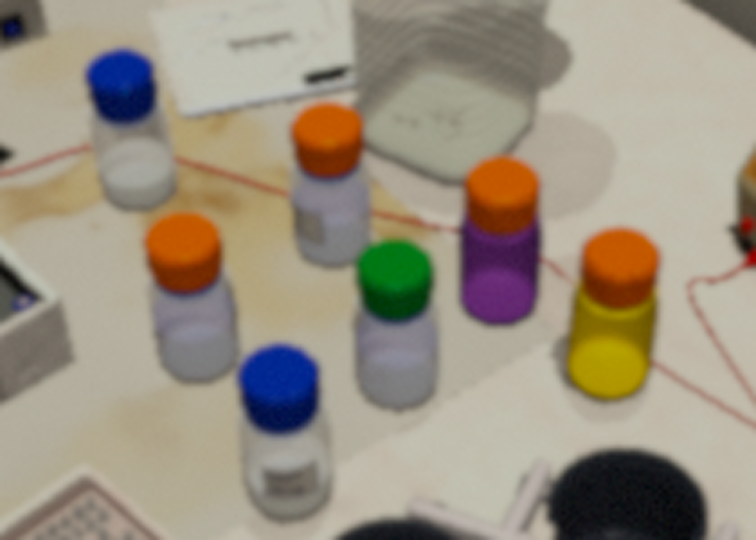

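The crop confirms the picks. The clear-bodied orange caps are at crop (328,140) and (184,250), and the two clear blue ones at (122,85) and (280,385). Purple and yellow are excluded. I'll move to the far blue one first.

Request:
drive_tool:
  rows:
    - [[-0.2,-0.06,0,0,0,0,1],[-0.2,-0.06,0,0,0,0,1],[-0.2,-0.06,0,0,0,0,1],[-0.2,-0.06,0,0,0,0,1],[-0.2,-0.06,0,0,0,0,1]]

```text
t: 1.62
eef_pos: [420.3, 434.2, 233.8]
tcp_rot: [3.141, 0.0, 2.802]
ft_force: [0.4, 0.4, -0.2]
opening: 1.001
grip_force: 0.0
```

Request:
drive_tool:
  rows:
    - [[-0.2,-0.06,0,0,0,0,1],[-0.2,-0.06,0,0,0,0,1],[-0.2,-0.06,0,0,0,0,1],[0,0,0,0,0,0,1],[0,0,0,0,0,0,1]]

```text
t: 2.25
eef_pos: [545.1, 342.9, 233.5]
tcp_rot: [-3.141, -0.0, 2.801]
ft_force: [0.3, -0.9, 0.4]
opening: 1.004
grip_force: 0.0
```

```bash
python3 -c "
from h import *
go([546.5,340.5,240],[546.5,340.5,98])"
```

```text
at [545.1 342.9 233.5] [-3.141 -0.     2.801] t 2.25 open 1.0 0.0 [ 0.3 -0.9  0.4]
[546.5, 340.5, 240] [-0.008 -0.007 -0.026]
[546.5, 340.5, 98] [-0.     0.     0.568]
```

Request:
drive_tool:
  rows:
    - [[-0.008,-0.007,0.18,0,0,0,1],[0,0,0.18,0,0,0,1],[0,0,0.12,0,0,0,1],[0,0,0.06,0,0,0,1],[0,0,0,0,0,0,0]]

```text
t: 2.88
eef_pos: [546.1, 341.1, 98.4]
tcp_rot: [-3.141, -0.001, 2.803]
ft_force: [0.2, -0.0, 0.4]
opening: 0.943
grip_force: 0.0
```

Request:
drive_tool:
  rows:
    - [[0,0,0,0,0,0,0],[0,0,0,0,0,0,0],[0,0,0,0,0,0,0],[0,0,0,0,0,0,0],[0,0,0,0,0,0,0]]

```text
t: 3.5
eef_pos: [546.6, 339.9, 99.4]
tcp_rot: [-3.141, 0.0, 2.802]
ft_force: [-2.3, -5.6, 9.1]
opening: 0.475
grip_force: 27.6
```

Request:
drive_tool:
  rows:
    - [[0,0,-0.1,0,0,0,0],[0,0,-0.2,0,0,0,0],[0,0,-0.2,0,0,0,0],[0,0,-0.15,0,0,0,0],[0,0,-0.04,0,0,0,0]]

```text
t: 4.12
eef_pos: [547.1, 340.7, 273.3]
tcp_rot: [3.139, 0.002, 2.802]
ft_force: [-0.1, -0.6, -1.3]
opening: 0.47
grip_force: 31.5
```

```bash
python3 -c "
from h import *
look('top',[],'lift.png')
go([525,-275,272],[525,-275,127])"
```

```text
at [547.  340.6 273. ] [3.140e+00 2.000e-03 2.802e+00] t 4.175 open 0.47 31.5 [ 0.1  0.3 -0.7]
[525, -275, 272] [-7.380e-01 -2.351e+00  1.000e-03]
[525, -275, 127] [ 0.001 -0.001  0.58 ]
```

Request:
drive_tool:
  rows:
    - [[-0.03,-0.1,0,0,0,0,0],[-0.06,-0.19,0,0,0,0,0],[-0.06,-0.19,0,0,0,0,0],[-0.06,-0.19,0,0,0,0,0],[-0.06,-0.19,0,0,0,0,0]]

```text
t: 4.8
eef_pos: [537.9, 113.7, 269.2]
tcp_rot: [-3.14, -0.003, 2.802]
ft_force: [1.1, 0.7, -1.5]
opening: 0.466
grip_force: 31.3
```

Request:
drive_tool:
  rows:
    - [[-0.06,-0.19,0,0,0,0,0],[-0.06,-0.19,0,0,0,0,0],[-0.06,-0.19,0,0,0,0,0],[-0.06,-0.19,0,0,0,0,0],[-0.06,-0.19,0,0,0,0,0]]

```text
t: 5.42
eef_pos: [529.5, -135.1, 269.2]
tcp_rot: [3.141, -0.003, 2.802]
ft_force: [2.2, -0.6, -1.4]
opening: 0.469
grip_force: 31.3
```

Request:
drive_tool:
  rows:
    - [[-0.06,-0.19,0,0,0,0,0],[-0.06,-0.19,0,0,0,0,0],[-0.04,-0.13,0,0,0,0,0],[-0.01,-0.04,0,0,0,0,0],[0,0,0,0,0,0,0]]

```text
t: 6.05
eef_pos: [524.1, -277.2, 269.8]
tcp_rot: [3.141, -0.002, 2.801]
ft_force: [0.4, 0.6, -1.4]
opening: 0.467
grip_force: 31.2
```

```bash
python3 - <<'E'
from h import *
p1=env.read_camera("top");p2=env.read_camera("scene")
buckets([p1,p2]);buckets([p2])
z=env.state()["eef_pos"][2]-98.5
x,y=env.state()["eef_pos"][:2]
print([cap(q,"b",x,y,z) for q in ([p2],)])
for i,p in enumerate((p1,p2)):
    u=pix(p,[525,-275,130]).astype(int); a=p["color"][max(0,u[1]-75):u[1]+75,u[0]-100:u[0]+100]; cv2.imwrite(f"pics/pl{i}.png",a)
a=[cv2.resize(cv2.imread(f"pics/pl{i}.png"),(400,300)) for i in (0,1)]; cv2.imwrite("pics/pl.png",np.hstack(a))
go([525,-275,272],[525,-275,127])
E
```

```text
[ 480.94 -191.84    0.49] [ 2.8  4.1  2.5  2.1 94.3  1.7  2.7  1.2  1.6] [[565, -147], [436, -108], [397, -237], [526, -275]]
[ 479.85 -192.07    0.49] [0.7 1.5 1.7 1.8] [[564, -147], [435, -108], [396, -237], [525, -276]]
[(array([ 512.6, -273.5]), array([-0., -0.]), [np.int32(455)])]
at [ 524.7 -276.4  271.1] [ 3.141 -0.     2.803] t 6.3 open 0.47 31.2 [-0.5 -0.3 -0.6]
[525, -275, 272] [ 0.001  0.006 -0.003]
[525, -275, 127] [-0.   -0.    0.58]
```

View pics/pl.png

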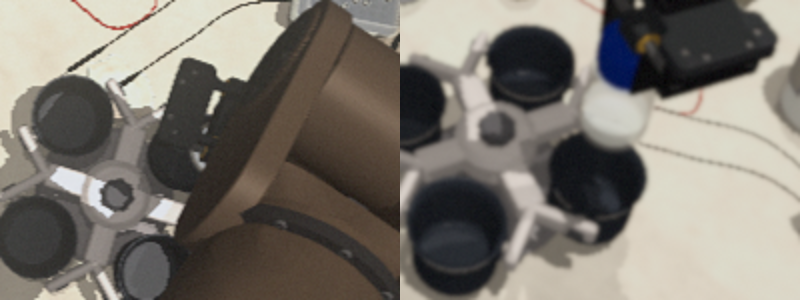

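Request:
drive_tool:
  rows:
    - [[0.001,0.005,0.12,0,0,0,0],[0,0,0.12,0,0,0,0],[0,0,0.08,0,0,0,0],[0,0,0.04,0,0,0,0],[0,0,0,0,0,0,0]]

```text
t: 6.92
eef_pos: [524.8, -275.8, 181.0]
tcp_rot: [3.141, -0.0, 2.802]
ft_force: [-0.2, -0.2, -1.7]
opening: 0.47
grip_force: 31.2
```

```bash
python3 - <<'E'
from h import *
p=env.read_camera("scene"); look("scene",["blue_1"])
buckets([p])
u=pix(p,[525,-275,110]).astype(int); a=p["color"][u[1]-60:u[1]+60,u[0]-80:u[0]+80]; cv2.imwrite("pics/lo.png",cv2.resize(a,None,fx=4,fy=4))
go([525,-275,129])
E
```

```text
scene blue_1 0.7 [473.  42.   0.] [292. 256.]
scene blue_1 0.66 [ 525. -278.   86.] [417. 322.]
[ 479.76 -191.6     0.49] [2.  2.3 1.9 1.3] [[564, -147], [435, -108], [396, -236], [524, -276]]
at [ 525.  -276.3  182. ] [-3.141e+00  1.000e-03  2.802e+00] t 7.125 open 0.47 31.2 [ 1.   0.9 -2. ]
[525, -275, 129] [0.002 0.005 0.212]
```

View pics/lo.png

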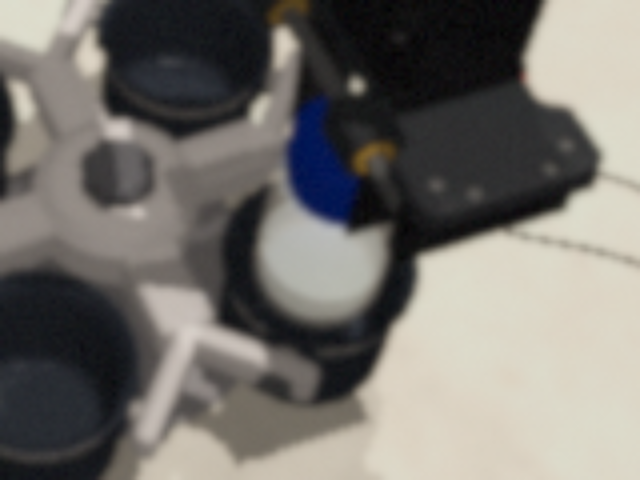

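The bottle's foot sits inside the rim at crop (320,260), so I'll lower it.

Request:
drive_tool:
  rows:
    - [[0.002,0.004,0.07,0,0,0,0],[0,0,0.06,0,0,0,0],[0,0,0.04,0,0,0,0],[0,0,0.02,0,0,0,0],[0,0,0.01,0,0,0,0]]

```text
t: 7.75
eef_pos: [524.6, -275.1, 131.0]
tcp_rot: [3.141, 0.0, 2.802]
ft_force: [-0.3, -0.1, -1.1]
opening: 0.471
grip_force: 31.2
```

Request:
drive_tool:
  rows:
    - [[0,0,0.006,0,0,0,0],[0,0,0.006,0,0,0,0],[0,0,0,0,0,0,0]]

```text
t: 8.12
eef_pos: [524.9, -275.2, 128.7]
tcp_rot: [-3.141, 0.001, 2.802]
ft_force: [0.3, -0.2, 3.2]
opening: 0.47
grip_force: 31.5
```

Request:
drive_tool:
  rows:
    - [[0,0,0,0,0,0,0.6],[0,0,0,0,0,0,0.8],[0,0,0,0,0,0,0.8],[0,0,-0.04,0,0,0,0.8],[0,0,-0.08,0,0,0,0.8]]

```text
t: 8.75
eef_pos: [524.4, -274.9, 158.4]
tcp_rot: [3.141, -0.001, 2.802]
ft_force: [-1.2, 0.0, 1.2]
opening: 0.797
grip_force: 0.0
```

Request:
drive_tool:
  rows:
    - [[0,0,-0.15,0,0,0,0.8],[0,0,-0.2,0,0,0,0.9],[0,0,-0.05,0,0,0,1],[0,0,0,0,0,0,1]]

```text
t: 9.25
eef_pos: [524.5, -275.0, 258.8]
tcp_rot: [-3.141, 0.001, 2.802]
ft_force: [-0.7, -0.4, -0.2]
opening: 0.992
grip_force: 0.0
```

```bash
python3 - <<'E'
from h import *
p2=env.read_camera("scene"); 
print(cap([p2],"b",525,-275,29), cap([p2],"b",470.3,42.7))
buckets([p2])
go([470.3,42.7,256],[470.3,42.7,98])
E
```

```text
(array([ 525.1, -274.8]), array([ 0., -0.]), [np.int32(685)]) (array([470. ,  42.4]), array([0., 0.]), [np.int32(414)])
[ 480.75 -191.2     0.49] [1.8 4.9 1.9 3.9] [[564, -146], [436, -108], [397, -236], [526, -275]]
at [ 524.1 -274.8  256.9] [ 3.141e+00 -2.000e-03  2.802e+00] t 9.35 open 1.0 0.0 [-0.   0.4  0.1]
[470.3, 42.7, 256] [0.626 1.126 0.005]
[470.3, 42.7, 98] [-0.001 -0.     0.632]
```

Request:
drive_tool:
  rows:
    - [[0.06,0.1,0,0,0,0,1],[0.1,0.19,0,0,0,0,1],[0.11,0.19,0,0,0,0,1],[0.11,0.19,0,0,0,0,1],[0.11,0.19,0,0,0,0,1]]

```text
t: 9.98
eef_pos: [479.7, -29.9, 256.8]
tcp_rot: [-3.141, -0.002, 2.801]
ft_force: [0.6, 0.1, -0.1]
opening: 0.998
grip_force: 0.0
```

Request:
drive_tool:
  rows:
    - [[0.08,0.16,0,0,0,0,1],[0.056,0.106,0.1,0,0,0,1],[0,0,0.18,0,0,0,1],[0,0,0.13,0,0,0,1],[0,0,0,0,0,0,1]]

```text
t: 10.6
eef_pos: [469.4, 42.6, 153.2]
tcp_rot: [-3.14, -0.006, 2.802]
ft_force: [0.1, -0.2, 0.3]
opening: 1.002
grip_force: 0.0
```

```bash
python3 -c "
from h import *
go([470.3,42.7,98.5])"
```

```text
at [469.4  42.6 153.2] [-3.14  -0.006  2.802] t 10.6 open 1.0 0.0 [ 0.1 -0.2  0.3]
[470.3, 42.7, 98.5] [-0.005  0.002  0.219]
```

Request:
drive_tool:
  rows:
    - [[-0.004,0,0.12,0,0,0,1],[0,0,0.07,0,0,0,1],[0,0,0.028,0,0,0,1],[0,0,0,0,0,0,0.6],[0,0,0,0,0,0,0]]

```text
t: 11.22
eef_pos: [472.1, 42.2, 101.9]
tcp_rot: [3.141, 0.001, 2.802]
ft_force: [0.9, -0.1, 0.7]
opening: 0.845
grip_force: 0.0
```

Request:
drive_tool:
  rows:
    - [[0,0,0,0,0,0,0],[0,0,0,0,0,0,0],[0,0,0,0,0,0,0],[0,0,0,0,0,0,0],[0,0,0,0,0,0,0]]

```text
t: 11.85
eef_pos: [471.8, 42.2, 101.2]
tcp_rot: [3.142, 0.0, 2.802]
ft_force: [-0.7, 0.3, 1.9]
opening: 0.466
grip_force: 29.3
```

Request:
drive_tool:
  rows:
    - [[0,0,-0.1,0,0,0,0],[0,0,-0.2,0,0,0,0],[0,0,-0.2,0,0,0,0],[0,0,-0.16,0,0,0,0],[0,0,-0.04,0,0,0,0]]

```text
t: 12.48
eef_pos: [472.2, 42.2, 278.0]
tcp_rot: [3.14, 0.003, 2.802]
ft_force: [0.9, 0.0, -2.3]
opening: 0.47
grip_force: 29.5
```

```bash
python3 -c "
from h import *
go([436.5,-107.5,272],[436.5,-107.5,128])"
```

```text
at [472.2  42.2 278. ] [3.140e+00 3.000e-03 2.802e+00] t 12.475 open 0.47 29.5 [ 0.9  0.  -2.3]
[436.5, -107.5, 272] [-0.065 -0.612  0.023]
[436.5, -107.5, 128] [ 0.002 -0.001  0.576]
```

Request:
drive_tool:
  rows:
    - [[-0.01,-0.1,0,0,0,0,0],[-0.02,-0.19,0,0,0,0,0],[-0.02,-0.19,0,0,0,0,0],[-0.02,-0.11,0,0,0,0,0],[0,-0.022,0,0,0,0,0]]

```text
t: 13.1
eef_pos: [436.7, -109.0, 274.8]
tcp_rot: [3.141, -0.002, 2.799]
ft_force: [0.1, 0.1, -1.5]
opening: 0.466
grip_force: 29.5
```

Request:
drive_tool:
  rows:
    - [[0,0,0.08,0,0,0,0],[0,0,0.13,0,0,0,0],[0,0,0.1,0,0,0,0],[0,0,0.06,0,0,0,0],[0,0,0,0,0,0,0]]

```text
t: 13.72
eef_pos: [436.7, -106.9, 182.3]
tcp_rot: [3.141, -0.003, 2.802]
ft_force: [-0.1, -0.9, -1.7]
opening: 0.467
grip_force: 29.5
```

```bash
python3 - <<'E'
from h import *
p=look("scene",["blue_1"])
buckets([p])
u=pix(p,[436,-108,110]).astype(int); a=p["color"][u[1]-60:u[1]+60,u[0]-80:u[0]+80]; cv2.imwrite("pics/lo2.png",cv2.resize(a,None,fx=4,fy=4))
go([438,-108,131])
E
```

```text
scene blue_1 0.9 [ 437. -110.   81.] [320. 288.]
scene blue_1 0.81 [ 525. -276.   35.] [413. 336.]
[ 479.79 -192.99    0.5 ] [0.7 1.5 0.6 1.6] [[563, -148], [434, -110], [396, -238], [525, -276]]
at [ 437.5 -107.6  183.9] [3.141 0.    2.802] t 13.875 open 0.47 29.5 [ 0.4 -1.3 -0.6]
[438, -108, 131] [-0.002 -0.001  0.212]
```

View pics/lo2.png

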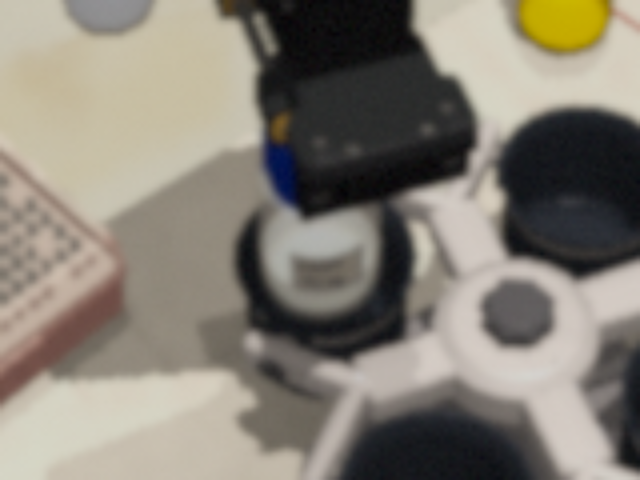

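The second blue bottle is over the near bucket, with its foot at crop (318,262) inside the rim. Lowering it now.

Request:
drive_tool:
  rows:
    - [[-0.002,-0.001,0.07,0,0,0,0],[0,0,0.06,0,0,0,0],[0,0,0.04,0,0,0,0],[0,0,0.02,0,0,0,0],[0,0,0.01,0,0,0,0]]

```text
t: 14.5
eef_pos: [437.8, -108.3, 133.7]
tcp_rot: [3.142, 0.0, 2.802]
ft_force: [0.1, -0.5, -1.7]
opening: 0.468
grip_force: 29.5
```

Request:
drive_tool:
  rows:
    - [[0,0,0.006,0,0,0,0],[0,0,0.006,0,0,0,0],[0,0,0,0,0,0,0]]

```text
t: 14.88
eef_pos: [437.7, -108.3, 130.7]
tcp_rot: [3.142, 0.0, 2.802]
ft_force: [-0.9, 0.2, -1.7]
opening: 0.468
grip_force: 29.5
```

Request:
drive_tool:
  rows:
    - [[0,0,0.006,0,0,0,0],[0,0,0,0,0,0,0]]

```text
t: 15.12
eef_pos: [438.0, -108.4, 130.1]
tcp_rot: [3.142, 0.002, 2.802]
ft_force: [-2.4, 0.4, 13.4]
opening: 0.468
grip_force: 29.7
```

Request:
drive_tool:
  rows:
    - [[0,0,0,0,0,0,0.6],[0,0,0,0,0,0,0.8],[0,0,0,0,0,0,0.8],[0,0,-0.04,0,0,0,0.8],[0,0,-0.08,0,0,0,0.8]]

```text
t: 15.75
eef_pos: [437.4, -108.2, 159.5]
tcp_rot: [3.141, -0.001, 2.802]
ft_force: [-0.2, -0.5, -0.2]
opening: 0.797
grip_force: 0.0
```

Request:
drive_tool:
  rows:
    - [[0,0,-0.15,0,0,0,0.8],[0,0,-0.2,0,0,0,0.9],[0,0,-0.05,0,0,0,1],[0,0,0,0,0,0,1]]

```text
t: 16.25
eef_pos: [437.6, -108.3, 259.7]
tcp_rot: [3.142, 0.002, 2.802]
ft_force: [0.2, -0.2, -1.2]
opening: 0.995
grip_force: 0.0
```

```bash
python3 - <<'E'
from h import *
p2=env.read_camera("scene"); 
print(cap([p2],"b",525,-275,29), cap([p2],"b",436.5,-108,29))
buckets([p2])
go([489,172,258],[489,172,99])
E
```

```text
(array([ 525.4, -274.6]), array([-0.,  0.]), [np.int32(712)]) (array([ 435.9, -108.1]), array([-0., -0.]), [np.int32(581)])
[ 479.7  -192.5     0.48] [2.2 1.5 0.9 1.7] [[564, -148], [436, -108], [396, -237], [524, -277]]
at [ 437.2 -108.1  258.2] [ 3.141e+00 -2.000e-03  2.802e+00] t 16.35 open 1.0 0.0 [ 0.6  0.4 -0.1]
[489, 172, 258] [1.780e-01 1.125e+00 1.000e-03]
[489, 172, 99] [-0.001 -0.     0.636]
```

Request:
drive_tool:
  rows:
    - [[0.02,0.1,0,0,0,0,1],[0.03,0.19,0,0,0,0,1],[0.03,0.19,0,0,0,0,1],[0.03,0.19,0,0,0,0,1],[0.03,0.19,0,0,0,0,1]]

```text
t: 16.98
eef_pos: [476.0, 107.6, 257.6]
tcp_rot: [-3.141, -0.002, 2.802]
ft_force: [0.7, -0.9, 0.3]
opening: 1.0
grip_force: 0.0
```

Request:
drive_tool:
  rows:
    - [[0.028,0.17,0,0,0,0,1],[0.01,0.095,0.1,0,0,0,1],[0,0,0.18,0,0,0,1],[0,0,0.13,0,0,0,1],[0,0,0,0,0,0,1]]

```text
t: 17.6
eef_pos: [488.0, 171.4, 153.8]
tcp_rot: [-3.138, -0.006, 2.802]
ft_force: [-0.3, -0.2, 0.1]
opening: 0.997
grip_force: 0.0
```

```bash
python3 -c "
from h import *
go([489,172,99])"
```

```text
at [488.  171.4 153.8] [-3.138 -0.006  2.802] t 17.6 open 1.0 0.0 [-0.3 -0.2  0.1]
[489, 172, 99] [-0.004  0.004  0.219]
```

Request:
drive_tool:
  rows:
    - [[0.002,0,0.12,0,0,0,1],[0,0,0.07,0,0,0,1],[0,0,0.03,0,0,0,1],[0,0,0.01,0,0,0,0.6],[0,0,0,0,0,0,0]]

```text
t: 18.23
eef_pos: [489.3, 171.9, 99.7]
tcp_rot: [3.141, 0.001, 2.802]
ft_force: [-0.2, 0.2, -0.5]
opening: 0.848
grip_force: 0.0
```

Request:
drive_tool:
  rows:
    - [[0,0,0,0,0,0,0],[0,0,0,0,0,0,0],[0,0,0,0,0,0,0],[0,0,0,0,0,0,0],[0,0,0,0,0,0,0]]

```text
t: 18.85
eef_pos: [488.9, 171.8, 99.1]
tcp_rot: [-3.142, -0.0, 2.802]
ft_force: [1.0, -1.6, 1.7]
opening: 0.473
grip_force: 25.1
```

Request:
drive_tool:
  rows:
    - [[0,0,-0.1,0,0,0,0],[0,0,-0.2,0,0,0,0],[0,0,-0.2,0,0,0,0],[0,0,-0.16,0,0,0,0],[0,0,-0.04,0,0,0,0]]

```text
t: 19.48
eef_pos: [489.4, 172.0, 276.1]
tcp_rot: [3.14, 0.003, 2.802]
ft_force: [0.4, 0.0, -2.3]
opening: 0.462
grip_force: 37.4
```

```bash
python3 -c "
from h import *
go([396.5,-236.5,276],[396.5,-236.5,128])"
```

```text
at [489.4 172.  276.1] [3.140e+00 3.000e-03 2.802e+00] t 19.475 open 0.46 37.4 [ 0.4  0.  -2.3]
[396.5, -236.5, 276] [-0.194 -1.665 -0.003]
[396.5, -236.5, 128] [ 0.002 -0.001  0.592]
```

Request:
drive_tool:
  rows:
    - [[-0.01,-0.1,0,0,0,0,0],[-0.02,-0.18,0,0,0,0,0],[-0.02,-0.18,0,0,0,0,0],[-0.02,-0.18,0,0,0,0,0],[-0.02,-0.18,0,0,0,0,0]]

```text
t: 20.1
eef_pos: [440.9, -30.1, 272.7]
tcp_rot: [-3.141, -0.002, 2.802]
ft_force: [1.0, -0.7, -1.5]
opening: 0.458
grip_force: 36.9
```

Request:
drive_tool:
  rows:
    - [[-0.02,-0.18,0,0,0,0,0],[-0.02,-0.18,0,0,0,0,0],[-0.02,-0.18,0,0,0,0,0],[-0.02,-0.18,0,0,0,0,0],[-0.02,-0.1,0,0,0,0,0]]

```text
t: 20.72
eef_pos: [396.1, -232.0, 272.6]
tcp_rot: [3.141, -0.002, 2.8]
ft_force: [-0.6, 0.0, -1.7]
opening: 0.462
grip_force: 36.9
```

Request:
drive_tool:
  rows:
    - [[-0.004,-0.025,0.03,0,0,0,0],[0,0,0.1,0,0,0,0],[0,0,0.12,0,0,0,0],[0,0,0.1,0,0,0,0],[0,0,0.02,0,0,0,0]]

```text
t: 21.35
eef_pos: [395.3, -235.4, 179.7]
tcp_rot: [3.14, -0.004, 2.802]
ft_force: [0.7, -0.7, -1.7]
opening: 0.462
grip_force: 36.9
```

```bash
python3 - <<'E'
from h import *
p=look("scene",["orange_1"])
buckets([p])
u=pix(p,[396,-237,110]).astype(int); a=p["color"][u[1]-60:u[1]+60,u[0]-80:u[0]+80]; cv2.imwrite("pics/lo3.png",cv2.resize(a,None,fx=4,fy=4))
go([396.5,-237,131])
E
```

```text
scene orange_1 0.66 [ 396. -233.   81.] [345. 347.]
[ 480.76 -191.67    0.49] [2.7 1.9 1.1 5. ] [[564, -147], [436, -108], [397, -237], [526, -275]]
at [ 396.1 -236.4  181.8] [ 3.141 -0.     2.802] t 21.5 open 0.47 36.9 [ 0.3  0.6 -2. ]
[396.5, -237, 131] [-0.002 -0.002  0.203]
```

View pics/lo3.png

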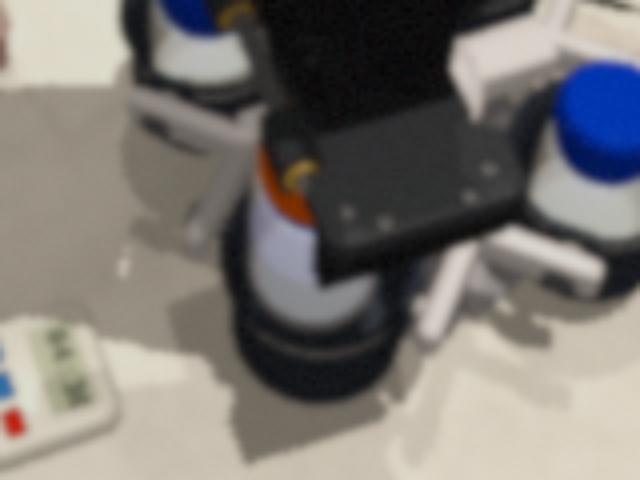

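The orange foot at crop (315,285) is inside the rim, and both blue bottles are seated. Lowering.

Request:
drive_tool:
  rows:
    - [[-0.002,-0.002,0.07,0,0,0,0],[0,0,0.06,0,0,0,0],[0,0,0.04,0,0,0,0],[0,0,0.02,0,0,0,0],[0,0,0.01,0,0,0,0]]

```text
t: 22.12
eef_pos: [396.4, -237.5, 131.7]
tcp_rot: [-3.142, 0.0, 2.802]
ft_force: [0.5, -0.7, -2.3]
opening: 0.463
grip_force: 36.9
```

Request:
drive_tool:
  rows:
    - [[0,0,0.006,0,0,0,0],[0,0,0.004,0,0,0,0],[0,0,0,0,0,0,0]]

```text
t: 22.5
eef_pos: [396.3, -237.4, 129.3]
tcp_rot: [-3.142, 0.0, 2.802]
ft_force: [-0.3, 0.2, -0.7]
opening: 0.466
grip_force: 37.0
```

Request:
drive_tool:
  rows:
    - [[0,0,0.006,0,0,0,0],[0,0,0,0,0,0,0]]

```text
t: 22.75
eef_pos: [396.8, -238.0, 129.0]
tcp_rot: [-3.14, 0.003, 2.802]
ft_force: [-2.8, 1.2, 19.7]
opening: 0.467
grip_force: 38.1
```

Request:
drive_tool:
  rows:
    - [[0,0,0,0,0,0,0.6],[0,0,0,0,0,0,0.8],[0,0,0,0,0,0,0.8],[0,0,-0.04,0,0,0,0.8],[0,0,-0.08,0,0,0,0.8]]

```text
t: 23.38
eef_pos: [396.1, -237.2, 157.9]
tcp_rot: [3.141, -0.001, 2.802]
ft_force: [0.3, 0.2, -0.2]
opening: 0.799
grip_force: 0.0
```

Request:
drive_tool:
  rows:
    - [[0,0,-0.15,0,0,0,0.8],[0,0,-0.2,0,0,0,0.9],[0,0,-0.05,0,0,0,1],[0,0,0,0,0,0,1]]

```text
t: 23.88
eef_pos: [396.3, -237.3, 258.1]
tcp_rot: [-3.141, 0.001, 2.802]
ft_force: [-0.0, 0.3, -0.3]
opening: 0.992
grip_force: 0.0
```

```bash
python3 - <<'E'
from h import *
p2=env.read_camera("scene"); 
print(cap([p2],"b",525,-275,29), cap([p2],"b",436.5,-108,29),cap([p2],"o",396,-237,29))
buckets([p2])
go([622,203.5,258],[622,203.5,99])
E
```

```text
(array([ 526. , -274.1]), array([-0., -0.]), [np.int32(716)]) (array([ 435.4, -108.2]), array([-0.,  0.]), [np.int32(591)]) (array([ 397. , -235.6]), array([-0.,  0.]), [np.int32(789)])
[ 4.8015e+02 -1.9118e+02  4.8000e-01] [2.4 3.  1.8] [[564, -147], [436, -107], [396, -235], [524, -275]]
at [ 395.9 -237.1  256.6] [ 3.141e+00 -2.000e-03  2.802e+00] t 23.975 open 1.0 0.0 [-0.7 -0.2  0.1]
[622, 203.5, 258] [-0.265  1.963 -0.005]
[622, 203.5, 99] [-0.001 -0.     0.636]
```

Request:
drive_tool:
  rows:
    - [[-0.02,0.1,0,0,0,0,1],[-0.025,0.19,0,0,0,0,1],[-0.025,0.19,0,0,0,0,1],[-0.025,0.19,0,0,0,0,1],[-0.025,0.19,0,0,0,0,1]]

```text
t: 24.6
eef_pos: [496.4, -43.2, 256.1]
tcp_rot: [-3.141, -0.003, 2.802]
ft_force: [0.6, -1.2, 0.1]
opening: 0.999
grip_force: 0.0
```

Request:
drive_tool:
  rows:
    - [[-0.025,0.19,0,0,0,0,1],[-0.025,0.19,0,0,0,0,1],[-0.025,0.19,0,0,0,0,1],[-0.025,0.19,0,0,0,0,1],[-0.025,0.19,0,0,0,0,1]]

```text
t: 25.22
eef_pos: [605.1, 170.3, 255.6]
tcp_rot: [-3.14, -0.002, 2.802]
ft_force: [0.4, -0.3, 0.3]
opening: 1.0
grip_force: 0.0
```

Request:
drive_tool:
  rows:
    - [[-0.02,0.11,0,0,0,0,1],[0,0.043,0.1,0,0,0,1],[0,0,0.18,0,0,0,1],[0,0,0.12,0,0,0,1],[0,0,0,0,0,0,1]]

```text
t: 25.85
eef_pos: [620.9, 202.9, 154.0]
tcp_rot: [-3.138, -0.006, 2.802]
ft_force: [-0.2, 0.3, -0.0]
opening: 0.999
grip_force: 0.0
```

```bash
python3 -c "
from h import *
p=[env.read_camera('scene')]; print(cap(p,'o',622,203.5),cap(p,'g',576,72))
go([622,203.5,99])"
```

```text
(array([617.5, 202.4]), array([-0., -0.]), [np.int32(249)]) (array([576. ,  71.9]), array([-0.,  0.]), [np.int32(372)])
at [621.8 203.1 156.2] [-3.140e+00 -3.000e-03  2.802e+00] t 25.9 open 1.0 0.0 [-1.3 -0.7  0. ]
[622, 203.5, 99] [-0.001  0.002  0.229]
```

Request:
drive_tool:
  rows:
    - [[0.002,0.001,0.12,0,0,0,1],[0,0,0.07,0,0,0,1],[0,0,0.03,0,0,0,1],[0,0,0.012,0,0,0,0.6],[0,0,0,0,0,0,0]]

```text
t: 26.52
eef_pos: [622.2, 203.7, 100.2]
tcp_rot: [3.141, 0.001, 2.802]
ft_force: [-0.4, 0.6, 0.8]
opening: 0.842
grip_force: 0.0
```

Request:
drive_tool:
  rows:
    - [[0,0,0,0,0,0,0],[0,0,0,0,0,0,0],[0,0,0,0,0,0,0],[0,0,0,0,0,0,0],[0,0,0,0,0,0,0]]

```text
t: 27.15
eef_pos: [621.9, 203.4, 100.0]
tcp_rot: [-3.141, 0.0, 2.802]
ft_force: [-1.6, -3.1, 4.9]
opening: 0.467
grip_force: 31.5
```

Request:
drive_tool:
  rows:
    - [[0,0,-0.1,0,0,0,0],[0,0,-0.2,0,0,0,0],[0,0,-0.2,0,0,0,0],[0,0,-0.16,0,0,0,0],[0,0,-0.04,0,0,0,0]]

```text
t: 27.78
eef_pos: [622.3, 203.9, 276.7]
tcp_rot: [3.139, 0.003, 2.802]
ft_force: [-0.2, 0.0, -2.3]
opening: 0.467
grip_force: 30.4
```

```bash
python3 -c "
from h import *
go([564.5,-147,276],[564.5,-147,128])"
```

```text
at [622.3 203.9 276.7] [3.139e+00 3.000e-03 2.802e+00] t 27.775 open 0.47 30.4 [-0.2  0.  -2.3]
[564.5, -147, 276] [-2.500e-01 -1.401e+00  1.000e-03]
[564.5, -147, 128] [ 0.002 -0.001  0.592]
```

Request:
drive_tool:
  rows:
    - [[-0.02,-0.1,0,0,0,0,0],[-0.03,-0.18,0,0,0,0,0],[-0.03,-0.18,0,0,0,0,0],[-0.03,-0.18,0,0,0,0,0],[-0.03,-0.18,0,0,0,0,0]]

```text
t: 28.4
eef_pos: [585.2, -3.6, 272.5]
tcp_rot: [-3.141, -0.003, 2.801]
ft_force: [0.4, 0.1, -1.4]
opening: 0.464
grip_force: 30.2
```

Request:
drive_tool:
  rows:
    - [[-0.035,-0.18,0,0,0,0,0],[-0.035,-0.18,0,0,0,0,0],[-0.03,-0.15,0,0,0,0,0],[-0.01,-0.07,0,0,0,0,0],[0,0,0,0,0,0,0]]

```text
t: 29.02
eef_pos: [563.4, -148.0, 273.4]
tcp_rot: [3.141, -0.002, 2.8]
ft_force: [-0.4, 0.3, -1.9]
opening: 0.464
grip_force: 30.3
```

Request:
drive_tool:
  rows:
    - [[0,0,0.04,0,0,0,0],[0,0,0.1,0,0,0,0],[0,0,0.12,0,0,0,0],[0,0,0.1,0,0,0,0],[0,0,0.01,0,0,0,0]]

```text
t: 29.65
eef_pos: [563.6, -145.7, 180.2]
tcp_rot: [3.141, -0.004, 2.803]
ft_force: [-0.2, 0.7, -1.3]
opening: 0.466
grip_force: 30.3
```

```bash
python3 - <<'E'
from h import *
p=look("scene",["orange_1"])
buckets([p])
u=pix(p,[565,-147,110]).astype(int); a=p["color"][u[1]-60:u[1]+60,u[0]-80:u[0]+80]; cv2.imwrite("pics/lo4.png",cv2.resize(a,None,fx=4,fy=4))
go([564.5,-147,131])
E
```

```text
scene orange_1 0.88 [ 567. -140.   84.] [381. 263.]
scene orange_1 0.85 [ 398. -237.   29.] [347. 361.]
scene orange_1 0.66 [675.  90.   3.] [347. 203.]
scene orange_1 0.54 [ 436. -110.   86.] [320. 286.]
scene orange_1 0.53 [685.  -8.   2.] [377. 224.]
scene orange_1 0.37 [ 439. -108.   29.] [321. 301.]
[ 480.06 -191.24    0.51] [0.6 0.3 0.3] [[563, -145], [434, -108], [397, -237], [526, -274]]
at [ 564.6 -146.7  182.7] [3.141e+00 1.000e-03 2.803e+00] t 29.8 open 0.47 30.3 [-0.8  0.  -2.6]
[564.5, -147, 131] [ 0.    -0.001  0.207]
```

View pics/lo4.png

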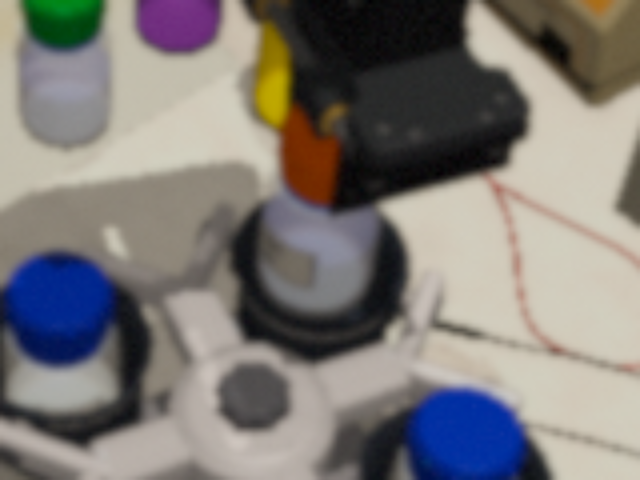

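The last orange bottle's foot is centred in its rim at crop (318,265). Lowering it and releasing.

Request:
drive_tool:
  rows:
    - [[0,0,0.07,0,0,0,0],[0,0,0.06,0,0,0,0],[0,0,0.04,0,0,0,0],[0,0,0.02,0,0,0,0],[0,0,0.01,0,0,0,0]]

```text
t: 30.42
eef_pos: [564.3, -147.2, 132.0]
tcp_rot: [3.141, 0.0, 2.802]
ft_force: [-1.0, -0.8, -1.6]
opening: 0.464
grip_force: 30.3
```

Request:
drive_tool:
  rows:
    - [[0,0,0.006,0,0,0,0],[0,0,0.006,0,0,0,0],[0,0,0,0,0,0,0]]

```text
t: 30.8
eef_pos: [564.2, -147.2, 129.2]
tcp_rot: [3.142, 0.0, 2.802]
ft_force: [-0.5, 0.3, -2.2]
opening: 0.466
grip_force: 30.3
```

Request:
drive_tool:
  rows:
    - [[0,0,0.005,0,0,0,0],[0,0,0,0,0,0,0]]

```text
t: 31.05
eef_pos: [564.5, -147.2, 129.0]
tcp_rot: [3.142, 0.002, 2.802]
ft_force: [-3.3, 1.1, 7.8]
opening: 0.47
grip_force: 30.7
```

Request:
drive_tool:
  rows:
    - [[0,0,0,0,0,0,0.6],[0,0,0,0,0,0,0.8],[0,0,0,0,0,0,0.8],[0,0,-0.04,0,0,0,0.8],[0,0,-0.08,0,0,0,0.8]]

```text
t: 31.68
eef_pos: [564.0, -147.1, 158.1]
tcp_rot: [3.141, -0.001, 2.802]
ft_force: [-0.1, 0.6, 0.9]
opening: 0.798
grip_force: 0.0
```

Request:
drive_tool:
  rows:
    - [[0,0,-0.15,0,0,0,0.8],[0,0,-0.2,0,0,0,0.9],[0,0,-0.1,0,0,0,1],[0,0.18,0,0,0,0,1],[0,0.18,0,0,0,0,1]]

```text
t: 32.3
eef_pos: [594.4, -61.7, 271.6]
tcp_rot: [3.141, 0.001, 2.8]
ft_force: [0.3, 0.3, -0.3]
opening: 0.998
grip_force: 0.0
```

Request:
drive_tool:
  rows:
    - [[0,0.18,0,0,0,0,1],[0,0.18,0,0,0,0,1],[0,0.18,0,0,0,0,1],[0,0.1,0,0,0,0,1],[0,0,0,0,0,0,1]]

```text
t: 32.92
eef_pos: [647.6, 89.5, 270.4]
tcp_rot: [-3.142, -0.0, 2.804]
ft_force: [-0.5, 0.1, -0.7]
opening: 0.999
grip_force: 0.0
```

```bash
python3 - <<'E'
from h import *
p2=env.read_camera("scene"); p1=env.read_camera("top")
P=[p1,p2]
print(cap(P,"b",525,-275,29), cap(P,"b",436.5,-108,29),cap(P,"o",396,-237,29),cap(P,"o",564,-147,29),cap([p2],"g",576,72))
a=[cv2.resize(q[:, :],(390,340)) for q in (p1["color"][190:340,320:492],p2["color"][220:400,270:476])]
cv2.imwrite("pics/end.png",np.hstack(a)); go()
E
```

```text
(array([ 526.1, -275.3]), array([-0.9,  0.3,  0.6,  0.5]), [np.int32(400), np.int32(717)]) (array([ 435.7, -108.4]), array([-0.2,  0.1,  0.2,  0.2]), [np.int32(407), np.int32(605)]) (array([ 397. , -236.5]), array([-0.8, -0.4,  0.2,  0.8]), [np.int32(484), np.int32(824)]) (array([ 564.5, -146.7]), array([-0.5, -0. ,  0.3,  0.4]), [np.int32(451), np.int32(572)]) (array([576.1,  71.3]), array([0., 0.]), [np.int32(364)])
at [647.3  87.8 270.5] [-3.141 -0.     2.802] t 33.025 open 1.0 0.0 [-0.8  0.1  1.2]
```

View pics/end.png

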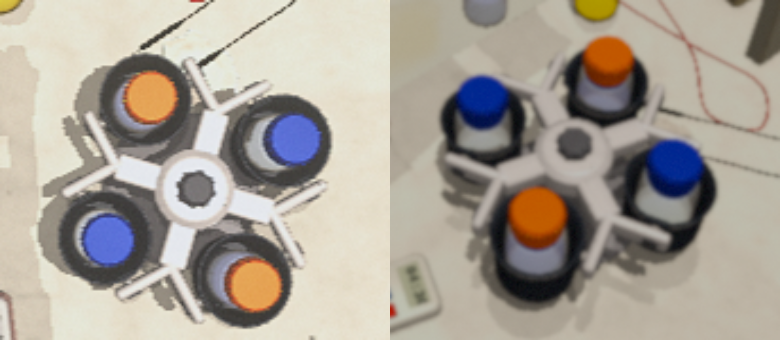

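All four bottles are seated and upright. The oranges (crop 152,97 and 252,285) face each other across the hub, and so do the blues (293,138 and 108,240). Handing the job in.

```bash
python3 -c "
from cell import env
print(env.job_done())"
```

```text
the job is handed in; nothing more can be done
None
```

The rotor is loaded in balance and handed in at about 33 s: the two orange bottles face each other across the hub, as do the two blue ones. All four stand upright and fully down, and the green bottle is still in its place.

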